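# Pick the power supply from the back of the stock bay

## Task

Pick an order: clear the tall cardboard box, the aerosol can and the flat white carton out of the aluminium stock bay and stand all three on the black rubber mat, then lay the steel power supply flat inside the open packing carton. After that restock the bay: first lay the flat white carton squarely in the middle of the back place that the power supply left, same way round as before but now down on the bay's floor, then put the tall box (square with the bay, as before) and the can back, each upright on the very spot where it stood at the start. Keep the tall box and the can upright throughout and leave the tape roll, the meter and the screwdriver alone.

Things in the scene. Friction and masses are not known exactly. Their poses are not given: they have to be found in the camera images.
- bay: Fixed shallow aluminium stock bay, 230 (x) by 236 mm (y). Origin: centre of underside; x points to its back, away from the robot; z up. Floor 8 mm above origin. 4 mm walls: back, 50 mm high, inner face at x = 111 mm; sides 40 mm high, inner faces at y = +-114 mm; open front. Tall box and can stand near (0, 50) and (0, -50) mm, either way round; the back place is centred on (55, 0) mm.
- mat: Fixed black rubber mat, the side area, 300 mm (its x) by 190 mm (its y), 3 mm thick, to the left or the right of the bay. Origin: centre of its underside; z up.
- carton: Fixed open-topped cardboard packing carton, outside 200 mm (its x) by 130 mm (its y) by 50 mm high, walls and floor 4 mm thick, on the other side of the bay from the mat. Origin: centre of its underside; z up.
- psu: Loose slim steel power supply with dark vent slots, 46 mm (its x) by 150 mm (its y) by 30 mm high, about 0.35 kg, lying in the back place of the bay, its y along the bay's y. Origin: centre of its underside; z up.
- flatbox: Loose flat white carton, 48 mm (its x) by 76 mm (its y) by 30 mm high, about 0.1 kg, at the start lying on the middle of the power supply, its y along the bay's y. Origin: centre of its underside; z up.
- tallbox: Loose tall cardboard box, 46 mm (its x) by 58 mm (its y) by 140 mm high, about 0.25 kg, standing on one of the bay's two front spots, its x nearly along the bay's x. Origin: centre of its underside; z up.
- can: Loose aerosol can, round, 54 mm diameter up to 128 mm height, then a low white cap of 39 mm diameter, 142 mm high in all, about 0.28 kg, standing on the other front spot. Origin: centre of its underside; z up.
- tape: Bystander: roll of grey tape lying flat, 100 mm outside diameter, 48 mm high. Origin: centre of its underside.
- meter: Bystander: grey handheld multimeter lying flat, 75 by 140 by 38 mm. Origin: centre of its underside.
- screwdriver: Bystander: screwdriver lying on the table, about 200 mm long along its x. Origin: under its middle.

How it is judged (in metres and radians):
On the way, in this order (a step that is already met when the one before it is completed fails the run):
1. the tall box, the can and the flat carton stand released on the mat, the power supply still in the bay (x of tallbox in the frame of mat between -0.15 and 0.15 m and y of tallbox in the frame of mat between -0.095 and 0.095 m and z of tallbox in the frame of mat between -0.003 and 0.01 m and angle between each of tallbox, can, flatbox's own z axis and vertical below 0.1 rad and x of can in the frame of mat between -0.15 and 0.15 m and y of can in the frame of mat between -0.095 and 0.095 m and z of can in the frame of mat between -0.003 and 0.01 m and x of flatbox in the frame of mat between -0.15 and 0.15 m and y of flatbox in the frame of mat between -0.095 and 0.095 m and z of flatbox in the frame of mat between -0.003 and 0.01 m and contact force between each of tallbox, can, flatbox and the fingers below 0.05 N and linear speed of each of tallbox, can, flatbox below 0.02 m/s and horizontal distance between psu and bay below 0.12 m), for 0.2 s.
2. the power supply lies flat and released on the floor of the packing carton, the three others still on the mat (x of psu in the frame of carton between -0.03 and 0.03 m and y of psu in the frame of carton between -0.045 and 0.045 m and z of psu in the frame of carton between 0 and 0.012 m and angle between each of psu, tallbox, can, flatbox's own z axis and vertical below 0.1 rad and contact force between psu and the fingers below 0.05 N and linear speed of psu below 0.02 m/s and x of tallbox in the frame of mat between -0.15 and 0.15 m and y of tallbox in the frame of mat between -0.095 and 0.095 m and z of tallbox in the frame of mat between -0.003 and 0.01 m and x of can in the frame of mat between -0.15 and 0.15 m and y of can in the frame of mat between -0.095 and 0.095 m and z of can in the frame of mat between -0.003 and 0.01 m and x of flatbox in the frame of mat between -0.15 and 0.15 m and y of flatbox in the frame of mat between -0.095 and 0.095 m and z of flatbox in the frame of mat between -0.003 and 0.01 m), for 0.2 s.
3. the flat carton lies released in the bay's back place, the tall box and the can still on the mat (x of flatbox in the frame of bay between 0.037 and 0.073 m and y of flatbox in the frame of bay between -0.025 and 0.025 m and z of flatbox in the frame of bay between 0.003 and 0.014 m and angle between each of flatbox, tallbox, can's own z axis and vertical below 0.1 rad and angle between the x axis of flatbox and the x axis of bay, either way round below 0.25 rad and contact force between flatbox and the fingers below 0.05 N and linear speed of flatbox below 0.02 m/s and x of tallbox in the frame of mat between -0.15 and 0.15 m and y of tallbox in the frame of mat between -0.095 and 0.095 m and z of tallbox in the frame of mat between -0.003 and 0.01 m and x of can in the frame of mat between -0.15 and 0.15 m and y of can in the frame of mat between -0.095 and 0.095 m and z of can in the frame of mat between -0.003 and 0.01 m), for 0.2 s.
At the end, for the whole second after the job is handed in: Power supply flat on the packing carton's floor; flat carton on the bay's floor within 18 mm (bay x) and 25 mm (y) of the back place's centre; tall box and can upright within 15 mm of their starts; flat carton and tall box square to 0.25 rad; all released, at rest (x of psu in the frame of carton between -0.03 and 0.03 m and y of psu in the frame of carton between -0.045 and 0.045 m and z of psu in the frame of carton between 0 and 0.012 m and angle between each of psu, flatbox, tallbox, can's own z axis and vertical below 0.1 rad and x of flatbox in the frame of bay between 0.037 and 0.073 m and y of flatbox in the frame of bay between -0.025 and 0.025 m and z of flatbox in the frame of bay between 0.003 and 0.014 m and angle between the x axis of each of flatbox, tallbox and the x axis of bay, either way round below 0.25 rad and distance of each of tallbox, can from where it was at the start of the episode below 0.015 m and contact force between each of psu, flatbox, tallbox, can and the fingers below 0.05 N and linear speed of each of psu, flatbox, tallbox, can below 0.02 m/s); the robot touches nothing.
It fails at once if the tall box or the can is tipped over (angle between any of tallbox, can's own z axis and vertical above 0.6 rad).
It fails at once if the tape roll, the meter or the screwdriver is disturbed by more than 30 mm (distance of any of tape, meter, screwdriver from where it was at the start of the episode above 0.03 m).
It also fails if it takes over 136 s, if anything falls off the work surface, if the arm or the gripper's body presses on something with over 40 N, if the wrist force passes 120 N, or if a joint passes its speed limit or range.

## Robot

A 6-joint arm with a two-finger parallel gripper is mounted at the origin on the work surface. World frame = base frame: x ahead of the robot, y to its left, z up, the work surface at z = 0. Lengths are in mm, angles in rad, forces in N, time in s.
With the tool pointing down it reaches from about 275 to 825 mm from the base axis. Payload 5.2 kg.
Tool frame: the origin (TCP) lies at the very end of the fingers, on their centre line; the grasp point (between the pads) lies 19 mm behind it; z points along the fingers, y is the direction in which the jaws open and shut (so a half turn about z gives the same grasp; the last joint's range is limited). The gripper opens to 93 mm and grips with 3 to 60 N. Pads are 15 mm wide; open, the fingers measure 128 mm over their backs; the gripper's body (75 mm by 188 mm) begins 65 mm behind the grasp point.
Start: joints at [-0.203, 0.259, 1.535, -0, 1.348, -0.203], TCP at [550.005, 0.023, 218.653] pointing down, gripper open.
Joint ranges: [-3.14, 3.14], [-0.91, 2.08], [0.19, 2.58], [-1.22, 4.36], [0.22, 2.71], [-3.12, 3.12]. Speed limits (rad/s): [2.57, 2.57, 3.14, 3.14, 3.14, 3.14].

## Interface

Orientations are given as [roll, pitch, yaw] about the fixed x, y, z axes, in that order (R = Rz(yaw) Ry(pitch) Rx(roll)).
In Python, from bench import robot gives the robot as it stands. The module is installed in compiled form; this text tells all that it offers. Calls block until the motion is done:
- robot.move_ptp(position, orientation): joint-space move of the TCP to a pose.
- robot.move_linear(position, ori=None, speed=150, f_stop=None): straight line of the TCP; ori=None keeps the orientation; speed is the mean speed in mm/s. With f_stop (N) it stops when the force on the tool has changed by that much, and returns True; else False.
- robot.move_j(angles): joint-space move.
- robot.move_gripper(opening): opening from 0.0 (shut) to 1.0 (fully open); the grip force is fixed at half the most; returns when the fingers have stopped.
- robot.sleep(seconds).
- robot.inverse_kinematics(position, orientation): joint angles nearest the present ones, or None.
- robot.get_image(name): name is "scene" or "side" or "wrist"; returns a dict with "img" (400x640x3 uint8, blue, green, red), "fovy" (degrees; the focal length in pixels is half the picture's height over the tangent of half this angle, whatever the lens; pixels are square), "cx", "cy" (the principal point, pixels), "eye" and "orientation" of the camera in the world. Camera axes: x right, y down, z forward; pixel columns grow to the right and rows downward; lengths in mm; the calibration is good to about 2 mm. The wrist camera is an equidistant fisheye: a pixel r from the principal point sees the ray r / f radians off the axis. A picture is of the moment at which its call begins. There is no depth.
A pose or a line that the arm cannot do raises robot.MotionError and nothing moves.
- robot.hand_in(): hands the job in, once; it reports no verdict.
Readings, each from a call of its own:
- robot.current_t(): time.
- robot.current_qpos(): joint angles.
- robot.current_joint_vel(): joint speeds.
- robot.current_joint_efforts(): joint torques, N m.
- robot.current_tcp_pos(): TCP position.
- robot.current_eef_rot(): TCP orientation.
- robot.current_contact_force(): force on the tool from outside, world axes, zero at the start.
- robot.current_ft_torque(): the same for the moment, N m.
- robot.current_gripper_width(): opening from 0.0 (shut) to 1.0 (fully open).
Only numpy, scipy, OpenCV 4.12 (cv2) and the standard library are available. Lean on these libraries where they do the work, as an engineer would, in place of code of your own. Each camera call takes 0.05 s, during which the arm holds its last target. There are 200 camera calls.

## Working session

There is one attempt and no reset: what is moved stays moved. The work goes in short steps, each a Python script; the robot and the scene stay as the last script left them, time stands still between calls to the robot, and variables do not carry over. Pictures are saved under pics/ and viewed, about 12 in all and at most 16, crops included, and the job is handed in when it is done.

```bash
mkdir -p pics; ls; python3 - <<'E'
from bench import robot
import cv2
for n in ("scene","side","wrist"):
    d=robot.get_image(n); cv2.imwrite(f"pics/0{n}.png",d["img"])
    print(n,{k:v for k,v in d.items() if k!="img"})
print(robot.current_t(),robot.current_eef_rot())
E
```

```text
pics
scene {'fovy': 42.683086801504025, 'cx': 326.727127916996, 'cy': 205.17931078929337, 'eye': array([1333.30911146,  362.59854192,  703.0516404 ]), 'orientation': array([-2.20569367,  0.0064257 ,  2.00702417])}
side {'fovy': 47.657474561955695, 'cx': 329.29487628621933, 'cy': 197.14089900576025, 'eye': array([ 443.62355226, -651.97912897,  881.14269326]), 'orientation': array([-2.46065714, -0.00892194, -0.20235509])}
wrist {'fovy': 65.70646984690485, 'cx': 317.88520569226836, 'cy': 203.30446478170708, 'eye': array([550.1568329 ,  81.40689206, 383.47945482]), 'orientation': array([2.84502824e+00, 2.45172853e-03, 3.76679513e-04])}
0.15 [-3.14027880e+00 -2.96102685e-04  1.57078092e+00]
```

View pics/0scene.png

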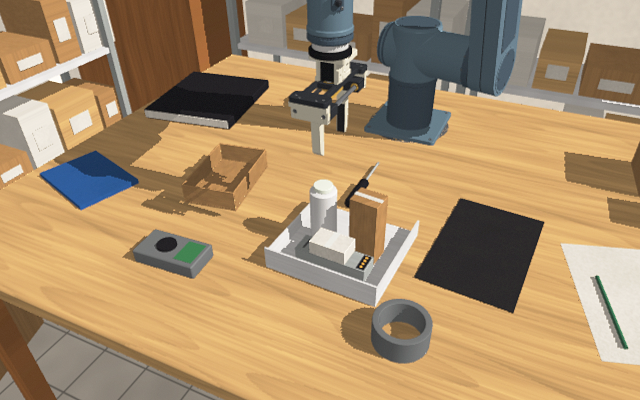

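View pics/0wrist.png

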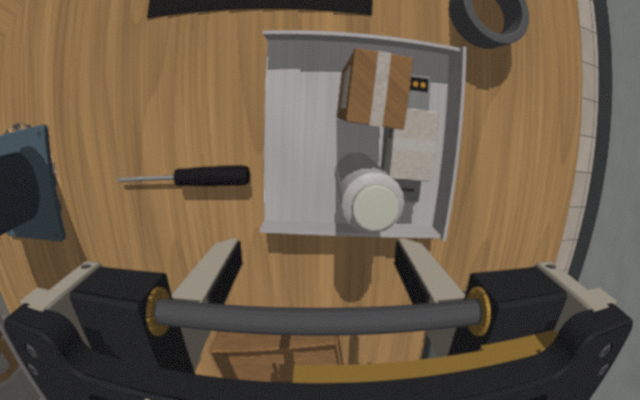

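View pics/0side.png

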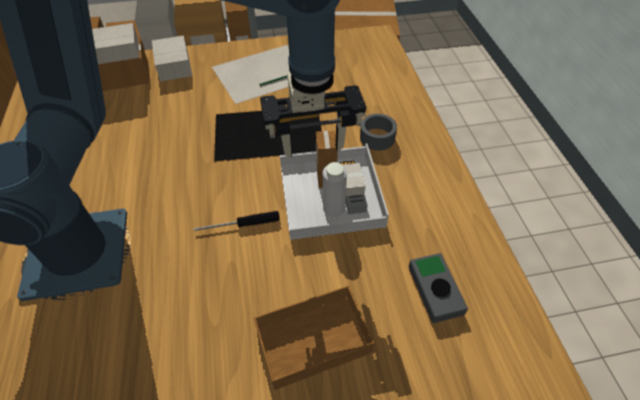

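```bash
python3 - <<'E'
import cv2,numpy as np
def crop(src,x0,y0,x1,y1,s,out):
    im=cv2.imread(src)[y0:y1,x0:x1]; im=cv2.resize(im,None,fx=s,fy=s,interpolation=cv2.INTER_CUBIC)
    for x in range((x0+19)//20*20,x1,20): cv2.line(im,(int((x-x0)*s),0),(int((x-x0)*s),6),(0,0,255),1); cv2.putText(im,str(x),(int((x-x0)*s)-10,16),0,.33,(0,0,255),1)
    for y in range((y0+19)//20*20,y1,20): cv2.line(im,(0,int((y-y0)*s)),(6,int((y-y0)*s)),(0,0,255),1); cv2.putText(im,str(y),(8,int((y-y0)*s)+4),0,.33,(0,0,255),1)
    cv2.imwrite(out,im)
crop("pics/0wrist.png",250,20,480,250,2.6,"pics/1w.png")
crop("pics/0scene.png",170,130,550,320,2.1,"pics/1s.png")
E
```

```text
(no output)
```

View pics/1w.png

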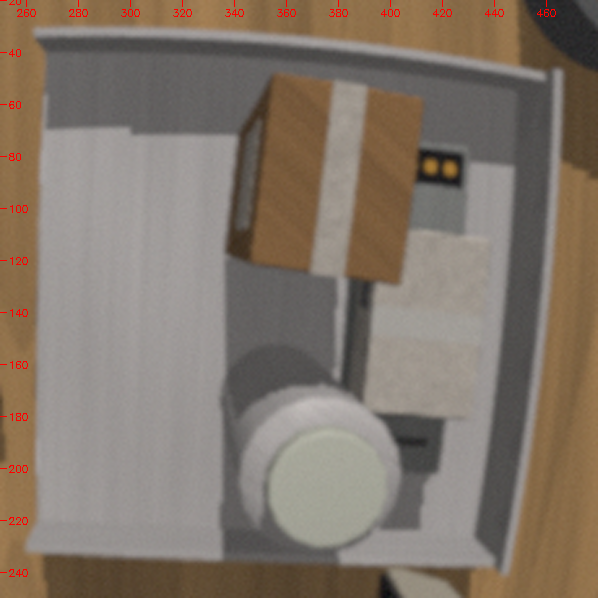

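View pics/1s.png

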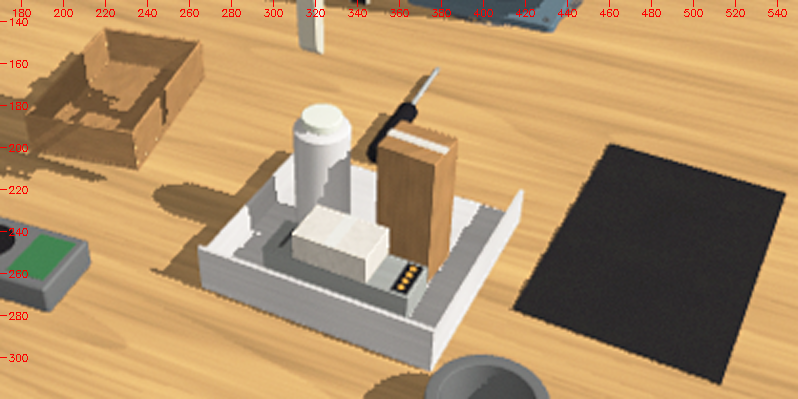

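```bash
cat > h.py <<'E'
import numpy as np, cv2
from bench import robot
from scipy.spatial.transform import Rotation as R
from scipy.optimize import least_squares
def f_of(c): return 200/np.tan(np.radians(c["fovy"])/2)
def proj(c,P,fish):
    p=R.from_euler("xyz",c["orientation"]).inv().apply(np.atleast_2d(P)-c["eye"])
    f=f_of(c)
    if fish:
        r=np.hypot(p[:,0],p[:,1]); s=np.arctan2(r,p[:,2])/np.maximum(r,1e-9)*f
        uv=p[:,:2]*s[:,None]
    else: uv=f*p[:,:2]/p[:,2:]
    return uv+[c["cx"],c["cy"]]
def back(c,uv,z,fish):
    d=(np.asarray(uv,float)-[c["cx"],c["cy"]])/f_of(c)
    if fish:
        t=np.hypot(*d); v=np.r_[d/t*np.sin(t),np.cos(t)]
    else: v=np.r_[d,1]
    v=R.from_euler("xyz",c["orientation"]).apply(v)
    return (c["eye"]+v*(z-c["eye"][2])/v[2])[:2]
def pose(q,pts):  # local pts -> world for planar pose x,y,yaw
    pts=np.asarray(pts,float); c,s=np.cos(q[2]),np.sin(q[2])
    return np.c_[q[0]+c*pts[:,0]-s*pts[:,1],q[1]+s*pts[:,0]+c*pts[:,1],pts[:,2]]
def fit(obs,q0):  # obs: list of (cam,fish,local pts,pixels)
    fun=lambda q:np.concatenate([(proj(c,pose(q,L),w)-np.asarray(px)).ravel() for c,w,L,px in obs])
    r=least_squares(fun,q0,x_scale=[100,100,1],loss="soft_l1"); return r.x,np.round(fun(r.x).reshape(-1,2),1).tolist()
E
cat > cams.py <<'E'
import numpy as np
S={'fovy': 42.683086801504025, 'cx': 326.727127916996, 'cy': 205.17931078929337, 'eye': np.array([1333.30911146,  362.59854192,  703.0516404 ]), 'orientation': np.array([-2.20569367,  0.0064257 ,  2.00702417])}
D={'fovy': 47.657474561955695, 'cx': 329.29487628621933, 'cy': 197.14089900576025, 'eye': np.array([ 443.62355226, -651.97912897,  881.14269326]), 'orientation': np.array([-2.46065714, -0.00892194, -0.20235509])}
W={'fovy': 65.70646984690485, 'cx': 317.88520569226836, 'cy': 203.30446478170708, 'eye': np.array([550.1568329 ,  81.40689206, 383.47945482]), 'orientation': np.array([2.84502824e+00, 2.45172853e-03, 3.76679513e-04])}
E
python3 - <<'E'
from h import *; from cams import *
w=lambda u,v:(250+u/2.6,20+v/2.6); s=lambda u,v:(170+u/2.1,130+v/2.1)
def show(n,r): print(n,np.round(r[0],3),r[1])
show("bayW",fit([(W,1,[(-115,118,40),(115,118,50),(115,-118,50),(-115,-118,40)],[w(35,32),w(562,70),w(503,573),w(26,552)])],[600,150,0]))
show("bayS",fit([(S,0,[(115,-118,50),(115,118,0),(115,-118,0),(-115,118,40)],[s(199,250),s(431,369),s(203,285),s(522,190)])],[600,150,0]))
show("tallW",fit([(W,1,[(-23,29,148),(23,29,148),(23,-29,148),(-23,-29,148)],[w(275,75),w(422,98),w(400,284),w(250,262)])],[600,150,0]))
print("canW",back(W,w(327,487),150,1), "canS",back(S,s(323,118),150,0))
show("flatW",fit([(W,1,[(24,38,68),(24,-38,68),(-24,-38,68)],[w(489,237),w(467,418),w(365,408)])],[600,150,0]))
show("psuW",fit([(W,1,[(23,75,38),(23,-75,38)],[w(467,150),w(438,472)])],[600,150,0]))
m=[back(S,s(*p),3,0) for p in [(612,144),(786,192),(721,384),(513,308)]]
print("mat",np.round(m,0).tolist(),np.mean(m,0))
c=[back(S,s(*p),z,0) for p,z in [((104,30),50),((203,42),50),((25,118),50),((137,169),0),((204,76),0)]]
print("cartonS",np.round(c,0).tolist())
c=[back(D,p,50,0) for p in [(257,318),(349,290),(372,345),(274,386)]]
print("cartonD",np.round(c,0).tolist(),np.mean(c,0))
for n,p in [("meter",[(135,245),(213,245),(190,275)]),("tape",[(400,330)]),("scr",[(350,200),(378,165)])]: print(n,[np.round(back(S,q,30,0)).tolist() for q in p])
E
```

```text
bayW [ 5.98565e+02  5.25110e+01 -4.00000e-02] [[-0.8, -1.5], [0.1, 0.1], [1.9, 1.0], [-0.2, 0.3]]
bayS [ 5.95923e+02  5.43660e+01 -3.70000e-02] [[-0.5, -1.7], [0.4, 0.6], [-0.5, 0.5], [0.5, -0.8]]
tallW [ 5.96758e+02  1.00268e+02 -1.13000e-01] [[-1.0, -1.8], [1.2, -0.2], [0.4, 0.7], [-0.3, 0.6]]
canW [595.94600291   6.7622812 ] canS [600.98193464  11.10513324]
flatW [ 6.50291e+02  5.03670e+01 -5.80000e-02] [[0.4, -0.2], [0.8, -0.2], [-1.9, 0.4]]
psuW [ 6.50688e+02  5.26240e+01 -3.90000e-02] [[0.1, -1.0], [-0.0, 1.1]]
mat [[320.0, 233.0], [330.0, 418.0], [630.0, 398.0], [615.0, 210.0]] [473.57159304 314.66838239]
cartonS [[407.0, -378.0], [382.0, -253.0], [602.0, -346.0], [575.0, -227.0], [380.0, -257.0]]
cartonD [[388.0, -262.0], [577.0, -239.0], [593.0, -358.0], [404.0, -395.0]] [ 490.5556427  -313.38734722]
meter [[789.0, -321.0], [724.0, -178.0], [813.0, -167.0]]
tape [[774.0, 232.0]]
scr [[468.0, 12.0], [302.0, 17.0]]
```

Pictures so far: 5. The wrist view shows the bay with its open front at left (corners near (263,32), (466,47), (443,240), (260,232)), the tall box at +y around (380,90), the can cap at (376,207) and the flat carton at (415,145). The scene view shows the mat corners at (461,199), (544,221), (513,313), (414,277) and the packing carton at left. I'll take one closer look from above the bay.

```bash
cat >> h.py <<'E'
def crop(im,x0,y0,x1,y1,s,out):
    im=cv2.resize(im[y0:y1,x0:x1],None,fx=s,fy=s,interpolation=cv2.INTER_CUBIC)
    for x in range((x0+19)//20*20,x1,20): cv2.line(im,(int((x-x0)*s),0),(int((x-x0)*s),6),(0,0,255),1); cv2.putText(im,str(x),(int((x-x0)*s)-10,16),0,.33,(0,0,255),1)
    for y in range((y0+19)//20*20,y1,20): cv2.line(im,(0,int((y-y0)*s)),(6,int((y-y0)*s)),(0,0,255),1); cv2.putText(im,str(y),(8,int((y-y0)*s)+4),0,.33,(0,0,255),1)
    cv2.imwrite(out,im)
E
python3 - <<'E'
from h import *
import pickle
robot.move_ptp([598,40,265],[np.pi,0,1.53])
d=robot.get_image("wrist"); pickle.dump(d,open("w2.pkl","wb"))
crop(d["img"],170,60,470,340,2,"pics/2w.png")
print(robot.current_t(),d["eye"],d["orientation"])
E
```

```text
0.6083 [601.86155733 121.75884977 430.4059884 ] [ 2.84432496e+00  7.86050939e-04 -3.88889338e-02]
```

View pics/2w.png

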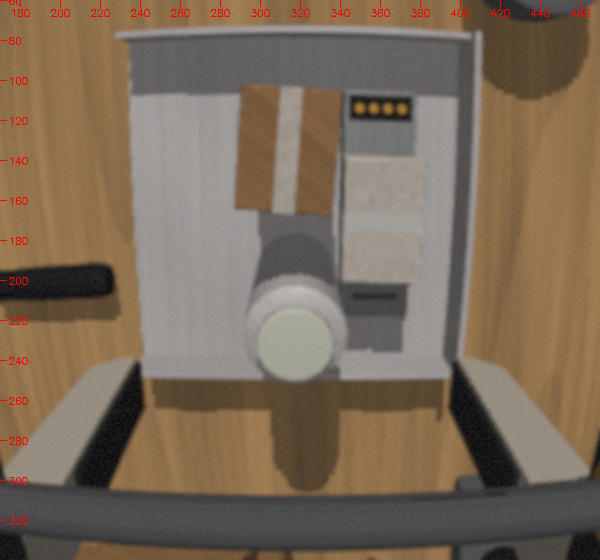

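```bash
python3 - <<'E'
from h import *; import pickle
W=pickle.load(open("w2.pkl","rb"))
w=lambda u,v:(170+u/2,60+v/2)
def show(n,r): print(n,np.round(r[0],3),r[1])
show("bay",fit([(W,1,[(-115,118,40),(115,118,50),(-115,-118,40)],[w(117,37),w(480,32),w(141,379)])],[600,50,0]))
show("tall",fit([(W,1,[(-23,29,148),(23,29,148),(23,-29,148),(-23,-29,148)],[w(243,85),w(342,91),w(331,214),w(235,209)])],[600,100,0]))
print("can",back(W,w(295,344),150,1))
show("flat",fit([(W,1,[(-24,38,68),(24,38,68),(24,-38,68),(-24,-38,68)],[w(346,156),w(427,156),w(419,284),w(341,279)])],[650,50,0]))
show("psu",fit([(W,1,[(23,75,38),(23,-75,38)],[w(416,92),w(403,352)])],[650,50,0]))
E
```

```text
bay [ 6.01252e+02  5.11910e+01 -2.70000e-02] [[-0.5, -0.1], [1.6, -0.4], [-0.5, 0.9]]
tall [ 5.97106e+02  1.00203e+02 -1.08000e-01] [[-1.0, -0.7], [0.6, -0.2], [1.0, 0.9], [-0.5, 0.1]]
can [596.78476534   6.6324713 ]
flat [ 6.51542e+02  5.06000e+01 -5.90000e-02] [[0.1, -0.4], [-0.2, 1.2], [-0.2, -1.3], [0.3, 0.4]]
psu [ 6.50283e+02  5.10320e+01 -5.70000e-02] [[-0.1, 1.9], [0.0, -15.9]]
```

```bash
cat >> h.py <<'E'
PI=np.pi
def pick(x,y,z,yaw,safe,opening=1.0,lift=None):
    robot.move_gripper(opening)
    robot.move_ptp([x,y,safe],[PI,0,yaw])
    hit=robot.move_linear([x,y,z],speed=150,f_stop=15)
    robot.move_gripper(0.0); g=robot.current_gripper_width()
    robot.move_linear([x,y,lift or safe],speed=150)
    print("pick hit",hit,"width mm",round(93*g,1),"after lift",round(93*robot.current_gripper_width(),1),"t",robot.current_t(),"F",np.round(robot.current_contact_force(),1))
def place(x,y,z,yaw,safe,opening,up,clear=25,via=None):
    if via is not None: robot.move_ptp(via,[PI,0,yaw])
    robot.move_ptp([x,y,safe],[PI,0,yaw])
    robot.move_linear([x,y,z+clear],speed=150)
    hit=robot.move_linear([x,y,z-3],speed=30,f_stop=4)
    print("place hit",hit,"tcp",np.round(robot.current_tcp_pos(),1),"rot",np.round(robot.current_eef_rot(),3))
    robot.move_gripper(opening); robot.sleep(0.2)
    robot.move_linear([x,y,up],speed=150)
    print("t",robot.current_t())
E
python3 - <<'E'
from h import *
M=np.array([473.6,314.7]); a=-.06
m=lambda x,y=0: M+[x*np.cos(a)-y*np.sin(a),x*np.sin(a)+y*np.cos(a)]
pick(597,100.2,78,PI/2-.108,240)
x,y=m(110); print(x,y)
place(x,y,73,PI/2-.06,240,1.0,240)
pick(596.7,6.7,78,PI/2-.04,240)
x,y=m(0); print(x,y)
place(x,y,73,PI/2-.06,240,.85,240)
d=robot.get_image("scene"); cv2.imwrite("pics/3s.png",d["img"][100:340,120:600])
E
```

```text
pick hit False width mm 45.9 after lift 46.2 t 4.4583 F [-0.5 -0.2 -1.5]
583.4020593928725 308.1039592872611
place hit True tcp [583.  308.   72.8] rot [-3.14   0.     1.511]
t 9.5583
pick hit False width mm 53.6 after lift 53.8 t 14.1083 F [ 0.1 -0.1 -2.2]
473.6 314.7
place hit True tcp [473.1 314.6  72.9] rot [-3.14   0.     1.511]
t 19.3417
```

View pics/3s.png

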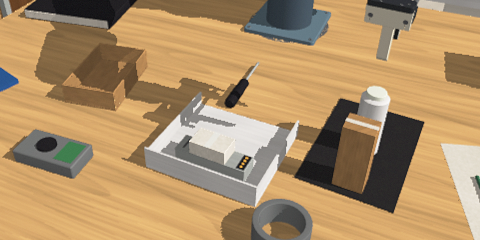

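Seventh picture: the tall box (crop (355,155)) and the can (373,115) stand upright on the mat, and the bay now holds only the power supply with the flat carton on it. Next is the flat carton, then a look at the power supply.

```bash
python3 - <<'E'
from h import *
import pickle
M=np.array([473.6,314.7]); a=-.06
m=lambda x,y=0: M+[x*np.cos(a)-y*np.sin(a),x*np.sin(a)+y*np.cos(a)]
pick(651.2,50.5,46,PI-.058,160)
x,y=m(-100); print(x,y)
robot.move_linear([651.2,50.5,235],speed=250)
place(x,y,11,PI-.06,235,1.0,235)
robot.move_gripper(.65)
robot.move_ptp([640,30,220],[PI,0,PI/2-.05])
d=robot.get_image("wrist"); pickle.dump(d,open("w4.pkl","wb"))
crop(d["img"],150,40,450,320,2,"pics/4w.png"); print(robot.current_t())
E
```

```text
pick hit False width mm 75.9 after lift 75.5 t 23.9083 F [-0.5  0.8 -1.6]
373.7799460064796 320.6964006479445
place hit True tcp [373.5 320.5  11.8] rot [-3.141e+00 -1.000e-03  3.082e+00]
t 30.4
32.6417
```

View pics/4w.png

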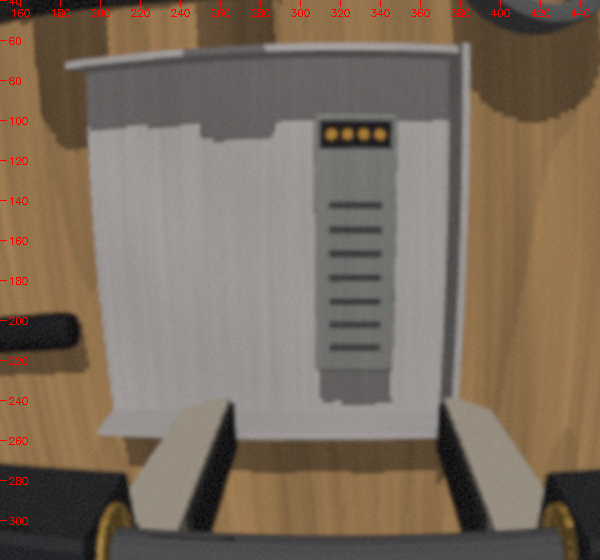

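```bash
python3 - <<'E'
from h import *; import pickle
W=pickle.load(open("w4.pkl","rb"))
w=lambda u,v:(150+u/2,40+v/2)
def show(n,r): print(n,np.round(r[0],3),r[1])
show("bay",fit([(W,1,[(-115,118,40),(115,118,50),(-115,-118,40)],[w(67,66),w(467,44),w(100,434)])],[600,50,0]))
show("psu",fit([(W,1,[(-23,75,38),(23,75,38),(23,-75,38),(-23,-75,38)],[w(318,116),w(396,116),w(393,370),w(316,369)])],[650,50,0]))
# look at carton
robot.move_ptp([491,-314,300],[PI,0,.12])
d=robot.get_image("wrist"); pickle.dump(d,open("w5.pkl","wb"))
cv2.imwrite("pics/5w.png",d["img"]); print(robot.current_t(),robot.current_qpos(),d["eye"])
E
```

```text
bay [ 5.98703e+02  5.16540e+01 -3.60000e-02] [[-1.5, -0.7], [1.0, -0.1], [-0.1, 1.7]]
psu [ 6.5232e+02  5.2792e+01 -5.1000e-02] [[-1.3, -0.8], [1.3, -0.3], [-0.2, 0.4], [0.2, 0.9]]
34.1167 [-7.58277873e-01  2.79909902e-01  1.31089096e+00  4.15397465e-04
  1.55126284e+00  6.90085212e-01] [ 573.02740925 -303.54348522  465.34831558]
```

View pics/5w.png

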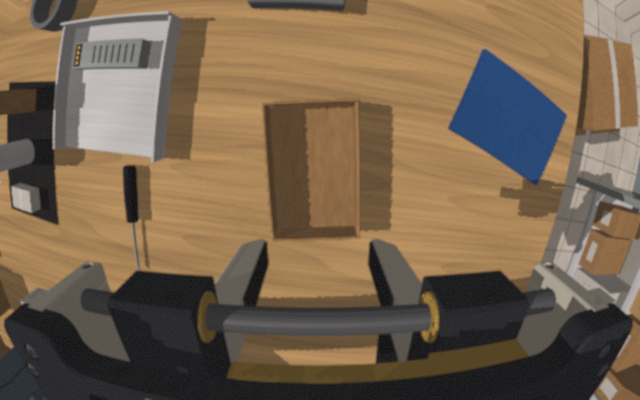

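```bash
python3 - <<'E'
from h import *; import pickle
W=pickle.load(open("w5.pkl","rb"))
q,r=fit([(W,1,[(100,65,50),(100,-65,50),(-100,-65,50),(-100,65,50)],[(264,102),(358,101),(360,238),(273,239)])],[490,-314,.12]); print(q,r)
pick(652,52.5,16,PI/2-.05,150,opening=.65)
if robot.current_gripper_width()*93<40: raise SystemExit("no grip")
x,y,a=q
place(x,y,12,a,150,.65,150)
d=robot.get_image("wrist"); cv2.imwrite("pics/6w.png",d["img"])
E
```

```text
[ 4.88997655e+02 -3.08231279e+02  1.51218801e-01] [[-1.1, -0.3], [2.7, -2.5], [0.4, 0.9], [-0.8, 2.1]]
pick hit False width mm 45.6 after lift 45.7 t 38.3833 F [-0.8 -0.9 -3.5]
place hit True tcp [ 488.7 -308.    12.8] rot [-3.141e+00  1.000e-03  1.510e-01]
t 43.2667
```

View pics/6w.png

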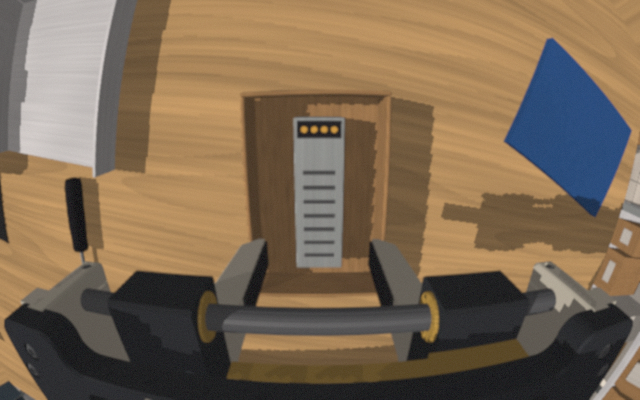

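Tenth picture: the power supply lies centred and flat in the packing carton, around (319,195). Now the flat carton goes to the back place.

```bash
python3 - <<'E'
from h import *; import pickle
pick(373.5,320.5,12,PI-.06,235)
if robot.current_gripper_width()*93<65: raise SystemExit("no grip")
place(653.3,50.2,17,PI-.037,235,1.0,150)
robot.move_ptp([640,30,220],[PI,0,PI/2-.04])
d=robot.get_image("wrist"); pickle.dump(d,open("w7.pkl","wb"))
crop(d["img"],150,40,450,320,2,"pics/7w.png"); print(robot.current_t())
E
```

```text
pick hit False width mm 75.5 after lift 75.5 t 50.0333 F [-0.2  0.2 -0.5]
place hit True tcp [652.9  50.2  17.3] rot [ 3.142e+00 -1.000e-03  3.105e+00]
t 55.45
56.875
```

View pics/7w.png

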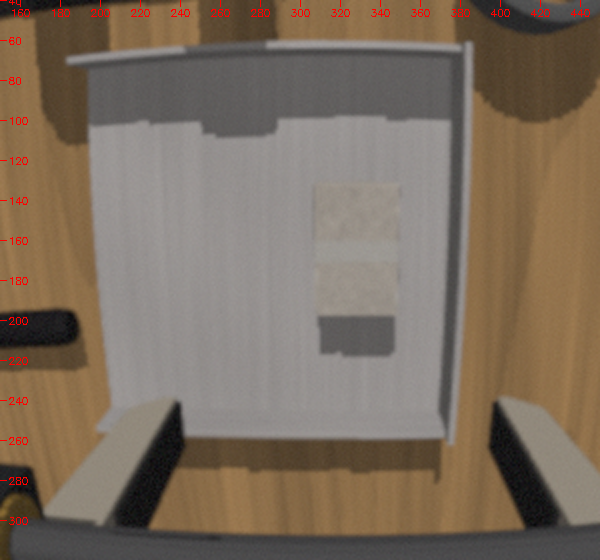

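```bash
python3 - <<'E'
from h import *; import pickle
W=pickle.load(open("w7.pkl","rb"))
w=lambda u,v:(150+u/2,40+v/2)
b,r=fit([(W,1,[(-115,118,40),(115,118,50),(115,-118,50),(-115,-118,40)],[w(67,62),w(469,42),w(450,442),w(98,432)])],[600,50,0]); print(b,r)
q,r=fit([(W,1,[(-24,38,38),(24,38,38),(24,-38,38),(-24,-38,38)],[w(314,184),w(400,184),w(398,316),w(315,314)])],[650,50,0]); print(q,r)
d=q-b; print("flat in bay",R.from_euler("z",-b[2]).apply([d[0],d[1],0]),d[2])
pick(473.1,314.6,73,PI/2-.06,240,opening=.85)
if robot.current_gripper_width()*93<45: raise SystemExit("no grip")
place(596.7,6.7,78,PI/2-.04,240,1.0,240)
pick(583,308,73,PI/2-.06,240)
if robot.current_gripper_width()*93<38: raise SystemExit("no grip")
place(597,100.2,78,PI/2-.06,240,1.0,240)
robot.move_ptp([598,40,265],[PI,0,1.53])
d=robot.get_image("wrist"); pickle.dump(d,open("w8.pkl","wb"))
crop(d["img"],170,60,470,340,2,"pics/8w.png"); cv2.imwrite("pics/8s.png",robot.get_image("scene")["img"]); print(robot.current_t())
E
```

```text
[ 5.97795016e+02  5.22749610e+01 -3.51699560e-02] [[-1.6, -1.3], [0.3, -0.3], [1.9, 1.3], [-0.8, 0.8]]
[ 6.52437230e+02  4.99489344e+01 -3.81809037e-02] [[0.1, -0.1], [0.1, 0.1], [-0.3, -0.5], [0.1, 0.5]]
flat in bay [54.69021291 -0.40322015  0.        ] -0.0030109476612499297
pick hit False width mm 53.9 after lift 53.7 t 61.6833 F [ 0.3 -0.1 -1.8]
place hit True tcp [596.2   6.8  78.2] rot [-3.14  -0.     1.531]
t 67.0167
pick hit False width mm 46.1 after lift 45.9 t 71.725 F [ 0.   0.5 -2.9]
place hit True tcp [596.6 100.2  77.9] rot [-3.14   0.     1.511]
t 76.75
77.2167
```

View pics/8w.png

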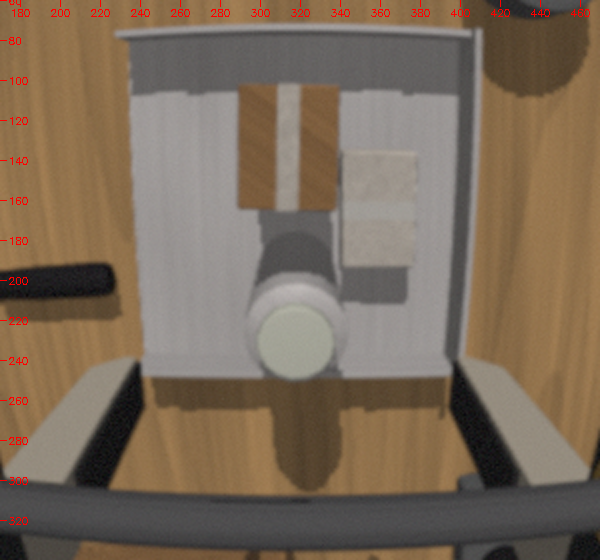

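View pics/8s.png

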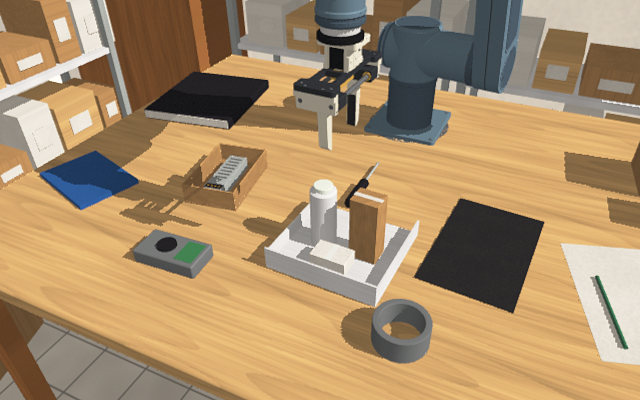

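The same-pose view matches the one taken at the start: the can cap is at crop (295,342) against (295,344), and the tall box is within about 3 px. All bystanders are where they were, so I'm handing in.

```bash
python3 -c "
from bench import robot
print(robot.hand_in(), robot.current_t())"
```

```text
the job is handed in; nothing more can be done
the job is handed in; nothing more can be done
```

The order is picked and the bay restocked, and I handed the job in at about 77 s of the 136 s allowed. No verdict was reported.

I moved the tall box, the can and the flat carton to the mat, then laid the power supply in the packing carton. The flat carton went back first, then the can, then the tall box.

| Item | Last check |
|---|---|
| Power supply | Lying flat and central in the packing carton |
| Flat carton | On the bay floor at bay (54.7, -0.4) mm, against a target of (55, 0); 0.003 rad off square |
| Tall box and can | Upright, within about 2–3 mm of where they started, compared with a picture from the same camera pose |
| Tape roll, meter, screwdriver | No visible change in the last scene view |

- **Grasps and placings:** every grasp closed on the expected width, and every placing stopped on contact within about 1 mm of the height I planned.
- **Disagreement:** the first scene-camera estimate of the can was about 6 mm from the two wrist-camera ones. I used the wrist values. No check failed.

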